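# Clip the chin-rest pin in the eye clinic

### The job

The chin rest's swing arm is held in its table bracket by a cross-drilled pin that still lacks its R-clip. Take the R-clip out of its holder stand, feel for the cross hole on top of the pin's free end, and push the straight leg down through it until the bow has sprung over the pin and the clip is fully home; then let go. Push gently, never forcing the clip against the pin, and leave the other things on the table where they are.

Things in the scene. Friction and masses are not known exactly. Their poses are not given: they have to be found in the camera images.
- bracket: Grey fork bracket fixed to the table. Origin: centre of the underside of its 75 x 70 x 10 mm base plate, z up. Two upright cheeks, 36 mm along x, outer faces at y = +-17 mm, tops at z = 103 mm, hold the pin and the end of the chin rest's arm. Fully home, the clip's origin is 102 mm above the bracket's origin plane and its z axis is upright.
- pin_axis (a point): Point on the pin's centre line midway between the cheeks, 85 mm above the table. The steel pin is 16 mm thick and lies along the bracket's y, head at -y, free end sticking out at +y. It cannot turn, but sits up to 10 mm off its mid place either way along its axis, differently each run; this is not measured. It resists sliding with about 20 N. Below the free end is open space.
- flat_in (a point): Fixed bracket point at x = 0, y = 42 mm, z = 92 mm, on the flat along the pin's top (7.7 mm wide, z = 92 mm), inboard of its cross hole. The hole's centre lies anywhere 2 to 22 mm from this point along the bracket's +y: feel for it there. It is vertical, through, 5.8 mm wide, countersunk to 7.5 mm. The flat reaches 14 mm, the pin's end face 20 mm, outboard (+y) of the hole.
- chin_cup (a point): White chin cup at the outer end of the aluminium arm, which runs from between the cheeks along the bracket's +x, 16 mm wide, z = 75 to 95 mm. The cup is 75 mm wide, up to z = 185 mm, its centre 200 mm from the pin. Fixed.
- clip: R-clip, 50 g, standing upright in the holder, leg down. Origin: on the leg's axis at the underside of the black grip; z up, away from the tip. Below it a 10 mm wide steel shoulder (z = 0 to -10 mm), then the 4 mm straight leg to z = -62 mm. Fully home, the shoulder sits on the pin's flat. The clip's xz plane must be square to the pin; the bow may be on either side of the pin.
- clip_grip (a point): Where to take the clip: in its black grip block, 22 mm above the clip's origin, on the leg's axis. The block is 26 mm along the clip's x (-13 to +13 mm), 18 mm thick along y, z = 0 to 34 mm. Take it across the 18 mm, from above, firmly enough not to slip under the push.
- clip_tip (a point): Lower end of the clip's straight leg, cut square, on the leg's axis, 62 mm below the clip's origin.
- clip_bow (a joint): Spread of the 4 mm wire bow, rad: 0 relaxed, about 0.2 stretched over the pin, springs back by itself. It hangs beside the leg at the clip's +x: in to a throat (wire centre 5 mm from the leg's axis, z = -25 mm), flaring to 15.5 mm at z = -40 mm. Pushed down it rides over the pin's side, at some 5 to 15 N of push, and springs back under it.
- holder: Grey plastic stand fixed to the table, 60 (x) x 50 (y) x 75 mm tall, open towards its +y and -y; origin: centre of its underside. The clip stands in a 25 x 11 mm slot in its 8 mm thick top, the grip's underside on the top, its axes those of the stand. Pull it straight up at least 65 mm to clear the slot.
- drops: White eye-drop bottle, 30 mm across, 65 mm tall, standing on the table; origin: centre of its underside. To be left alone.
- lens_ring: Dark steel trial-lens ring, 38 mm across, 8 mm thick, lying on the table; origin: centre of its underside. To be left alone.
- penlight: Aluminium examination penlight, 110 x 14 x 14 mm, lying along its x; origin: centre of its underside. To be left alone.
Things that resemble listed ones, but are neither listed nor needed, are in the scene too. Of the things like the clip, leave any that is yellow; of the rest the larger one is meant.

How it is judged:
By the outcome, as a careful person would: the job done as asked, in the order asked, and still so for the second after the job is handed in, with the robot touching nothing.
It also fails if it takes over 48 s, if anything falls off the work surface, if the arm or the gripper's body presses on something with over 40 N, if the wrist force passes 120 N, or if a joint passes its speed limit or range.

### The arm

A 6-joint arm with a two-finger parallel gripper is mounted at the origin on the work surface. World frame = base frame: x ahead of the robot, y to its left, z up, the work surface at z = 0. Lengths are in m, angles in rad, forces in N, time in s.
With the tool pointing down it reaches from about 0.275 to 0.75 m from the base axis. Payload 10.2 kg.
Tool frame: the origin (TCP) lies midway between the tips of the shut fingers; the grasp point (between the pads) lies 19 mm behind it; z points along the fingers, y is the direction in which the jaws open and shut (so a half turn about z gives the same grasp; the last joint's range is limited). The gripper opens to 85 mm and grips with 20 to 120 N. Pads are 22 mm wide; open, the fingers measure 114 mm over their backs; the gripper's body (76 mm by 85 mm) begins 54 mm behind the grasp point. The pads swing forward as they close: fully open they stand 13 mm farther back than shut.
Start: joints at [0.941, 0.313, 1.498, -0, 1.331, -0.223], TCP at [0.208, 0.482, 0.231] pointing down, gripper open.
Joint ranges: [-2.94, 2.94], [-0.97, 2.17], [0.19, 2.56], [-1.23, 4.37], [0.02, 3.11], [-2.88, 2.88]. Speed limits (rad/s): [2.39, 2.39, 3.01, 3.14, 3.14, 3.14].

### API

Orientations are given as a unit quaternion [w, x, y, z].
In Python, from workcell import r, capture, camera_params, order, finder gives the robot as it stands.
- The arm moves only by the tool carry_out, never from a script. Its argument "moves" is a list of rows, each a list of 5 numbers: the finger opening in cm, from 0 to 8.54, then the shift along the tool's x, y, z in cm, then the turn about the tool's z in degrees. A call has 1 to 20 rows; each row is the pose to reach, as a shift and turn from the pose commanded when the call began, along the tool's axes at that moment; what a row does not reach only later rows make up. A row lasts 1/12 s, in which the tool goes at most 41.7 mm and 7.16 degrees, less where a joint would pass 70% of its speed; a pose out of reach is approached as far as the arm can. A call with a gripper value outside its range is refused whole. The fingers move at their own pace and stop on an object; the grip force is fixed at half the most. Time passes only in rows, so rows that repeat a pose let the fingers close. It gives the time, the measured TCP pose, the force and the opening at its end, in the units of the state.
- r.observe(): the state, without advancing time (a new reading comes with each control period).
- capture(name): name is "scene" or "top" or "wrist"; returns the picture (400x640x3 uint8, blue, green, red); there is no depth.
- camera_params(name): a dict with "intrinsics" (3x3 intrinsics, pixels), "world_from_camera" (4x4, takes a point from camera to world coordinates); the wrist camera has in their place "T_tool_cam" (4x4, takes a point from camera to tool coordinates, whose origin is the TCP and whose axes are the flange's). Camera axes: x right, y down, z forward; pixel columns grow to the right and rows downward; lengths in m; the calibration is good to about 2 mm. A picture is of the moment at which its call begins: read the wrist's pose just before it. camera_params takes no time and is no camera call.
- order.close_job(): hands the job in, once; it reports no verdict.
Trained networks look in the newest picture that a camera, given by its name, has taken for a name from the list of things; names that differ only in an ending like _2 or _b are one class to them, and where a whole thing is asked for, a point or a joint stands for the part that bears it (a point fixed in the world has none). Each returns a list of dicts, best first, with "score" (0 to 1); they miss things now and then, are a little off and sometimes report something else, mostly with a low value. They report only what shows in the picture. A call takes as long as a camera call. They do not tell look-alikes from the thing itself.
- finder.search_frame(label, camera): "extent" ([left, top, width, height] in pixels, round what is visible of it).
- finder.cut_out(label, camera): "region" (400x640 bool, what is visible of it) and "extent" ([left, top, width, height] in pixels, round what is visible of it).
The state is a dict: "time": time; "q": joint angles; "qvel": joint speeds; "effort": joint torques, N m; "position": TCP position; "orientation": TCP orientation; "wrist_force": force on the tool from outside, world axes, zero at the start; "moment": the same for the moment, N m; "width": finger opening in m.
Only numpy, scipy, OpenCV 4.12 (cv2) and the standard library are available. Lean on these libraries where they do the work, as an engineer would, in place of code of your own. Each camera call takes 0.05 s, during which the arm holds its last target.

## Working session

There is one attempt and no reset: what is moved stays moved. The work goes in short steps, Python scripts to look and compute and a tool call to move; the robot and the scene stay as the last step left them, time stands still between calls to the robot, and variables do not carry over. Pictures are saved under pics/ and viewed, and the job is handed in when it is done.

Besides the shell and the picture viewer there is one more tool, called after ">>>" as name([rows], argument=value, ...), one row to a line, values as JSON. carry_out: Moves the arm, as the interface text tells. Its arguments: {"type":"object","properties":{"moves":{"type":"array","items":{"type":"array","items":{"type":"number"}}}},"required":["moves"]}

```bash
mkdir -p pics; ls; python3 - <<'E'
from workcell import r, capture, camera_params, order, finder
import cv2, numpy as np
np.set_printoptions(precision=4,suppress=True)
s=r.observe(); print(s)
for n in("scene","top","wrist"):
    im=capture(n); cv2.imwrite(f"pics/{n}0.png",im)
    print(n,camera_params(n))
    for l in("bracket","clip","holder","chin_cup","pin_axis"):
        if n=="wrist" and l in("chin_cup","pin_axis"):continue
E
```

```text
pics
{'time': 0.0, 'q': array([ 0.9406,  0.3135,  1.4984, -0.    ,  1.331 , -0.2234]), 'qvel': array([-0.0001, -0.001 , -0.0006, -0.0007,  0.0018, -0.0002]), 'effort': array([  0.0003, -41.2256, -25.975 ,  -0.0002,   0.0041,   0.    ]), 'position': array([0.2076, 0.4819, 0.2307]), 'orientation': array([-0.0003,  0.202 ,  0.9794, -0.0006]), 'wrist_force': array([0.0142, 0.05  , 0.5842]), 'moment': array([-0.0034, -0.0147,  0.0417]), 'width': 0.08542577233742531}
scene {'intrinsics': array([[411.7632,   0.    , 318.9358],
       [  0.    , 411.7632, 196.0882],
       [  0.    ,   0.    ,   1.    ]]), 'world_from_camera': array([[-0.7696,  0.5426, -0.3366,  0.8966],
       [ 0.6384,  0.6399, -0.4278,  0.3817],
       [-0.0168, -0.5441, -0.8388,  0.8187],
       [ 0.    ,  0.    ,  0.    ,  1.    ]])}
top {'intrinsics': array([[474.3806,   0.    , 321.1826],
       [  0.    , 474.3806, 197.673 ],
       [  0.    ,   0.    ,   1.    ]]), 'world_from_camera': array([[-0.0259, -0.9816,  0.1893,  0.4052],
       [-0.9996,  0.0266,  0.0016,  0.0297],
       [-0.0066, -0.1892, -0.9819,  1.1485],
       [ 0.    ,  0.    ,  0.    ,  1.    ]])}
wrist {'intrinsics': array([[277.0494,   0.    , 320.9231],
       [  0.    , 277.0494, 196.8292],
       [  0.    ,   0.    ,   1.    ]]), 'T_tool_cam': array([[-0.0002, -0.9475, -0.3198,  0.0824],
       [ 1.    , -0.0002,  0.    ,  0.0002],
       [-0.0001, -0.3198,  0.9475, -0.1422],
       [ 0.    ,  0.    ,  0.    ,  1.    ]])}
```

View pics/scene0.png

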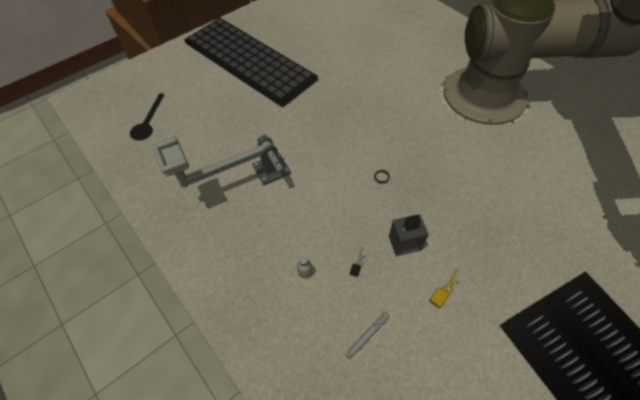

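View pics/top0.png

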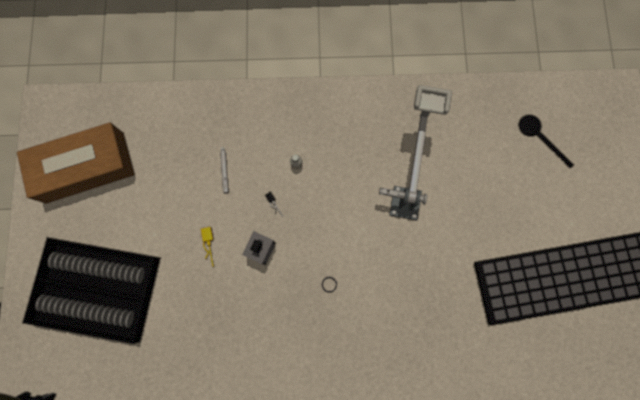

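View pics/wrist0.png

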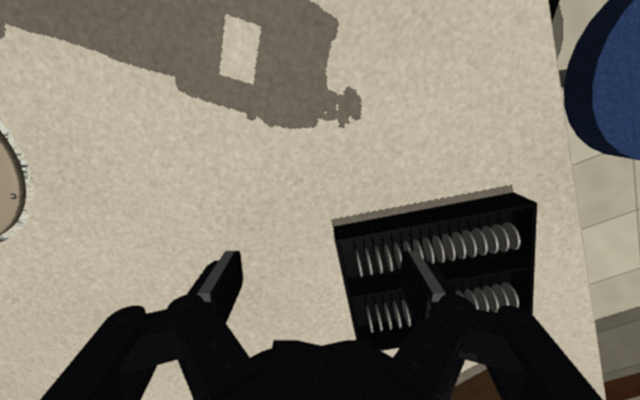

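The scene picture shows the holder with a black clip at about (410,232), a small black clip lying at (357,262), and a yellow clip lying at (445,290). In the top picture they are at (260,247), (271,200) and (208,240). The bracket is at top (405,200), with the pin running left to its free end near (382,191). Next I run the networks and take enlarged crops.

```bash
cat > h.py <<'E'
from workcell import r, capture, camera_params, order, finder
import cv2, numpy as np
np.set_printoptions(precision=4,suppress=True)
from scipy.spatial.transform import Rotation as R
def toolT(s):
    w,x,y,z=s["orientation"]; T=np.eye(4); T[:3,:3]=R.from_quat([x,y,z,w]).as_matrix(); T[:3,3]=s["position"]; return T
def cam(n,s=None):
    p=camera_params(n)
    return p["intrinsics"],(p["world_from_camera"] if n!="wrist" else toolT(s)@p["T_tool_cam"])
def ray(uv,K,T):
    d=T[:3,:3]@np.linalg.inv(K)@np.array([uv[0],uv[1],1.]); return T[:3,3],d
def onz(uv,z,K,T):
    o,d=ray(uv,K,T); return o+d*(z-o[2])/d[2]
def proj(P,K,T):
    P=np.atleast_2d(P); c=(P-T[:3,3])@T[:3,:3]; q=c@K.T; return q[:,:2]/q[:,2:]
E
python3 - <<'E'
from h import *
for n in("top","scene"):
    im=capture(n); K,T=cam(n)
    for l in("bracket","clip","holder"):
        for d in finder.cut_out(l,n)[:4]:
            m=d["region"].astype(np.uint8); ys,xs=np.nonzero(m)
            if len(xs)<5: continue
            c=(xs.mean(),ys.mean()); rc=cv2.minAreaRect(np.c_[xs,ys].astype(np.float32))
            print(n,l,round(d["score"],2),d["extent"],len(xs),np.round(c,1),rc,[onz(c,z,K,T)[:2] for z in(0,.09)])
    boxes={"top":[(230,170,80,110),(360,80,110,150)],"scene":[(330,200,140,120),(240,120,70,80)]}[n]
    a=[cv2.resize(im[y:y+h,x:x+w],None,fx=390/w if w/h>.7 else 560/h,fy=390/w if w/h>.7 else 560/h,interpolation=cv2.INTER_CUBIC) for x,y,w,h in boxes]
    H=max(x.shape[0] for x in a); a=[cv2.copyMakeBorder(x,0,H-x.shape[0],0,0,cv2.BORDER_CONSTANT) for x in a]
    cv2.imwrite(f"pics/{n}_crop1.png",cv2.hconcat(a)[:600,:800])
E
```

```text
top bracket 0.81 [381.6, 84.0, 73.1, 136.5] 2609 [418.  152.5] ((413.9740905761719, 150.60263061523438), (48.4964599609375, 135.63853454589844), 14.191097259521484) [array([ 0.7353, -0.2143]), array([ 0.7094, -0.1951])]
top clip 0.76 [201.4, 225.2, 12.7, 38.1] 184 [207.3 236.1] ((208.91893005371094, 245.51351928710938), (37.811767578125, 11.507928848266602), 80.53767395019531) [array([0.539 , 0.3108]), array([0.5285, 0.2888])]
top clip 0.66 [251.2, 237.9, 10.8, 20.1] 117 [256.5 245.9] ((256.50006103515625, 246.00003051757812), (9.838698387145996, 12.074767112731934), 26.56505012512207) [array([0.512 , 0.1912]), array([0.5036, 0.1786])]
top clip 0.18 [379.7, 84.6, 74.5, 137.3] 2510 [418.1 152.4] ((413.7380676269531, 150.57949829101562), (48.026031494140625, 135.53167724609375), 13.897176742553711) [array([ 0.7357, -0.2145]), array([ 0.7098, -0.1954])]
top holder 0.93 [245.4, 232.3, 29.5, 32.1] 567 [260.2 248.2] ((259.5914611816406, 247.74114990234375), (25.944164276123047, 26.856088638305664), 24.227745056152344) [array([0.5064, 0.1822]), array([0.4984, 0.1702])]
scene bracket 0.72 [1
[... 574 characters left out ...]
703) [array([0.4559, 0.1542]), array([0.5043, 0.1792])]
scene clip 0.57 [352.1, 257.3, 8.6, 21.4] 118 [354.8 269. ] ((355.70001220703125, 265.9000244140625), (8.854375839233398, 20.87103271484375), 18.43494987487793) [array([0.6278, 0.1554]), array([0.6573, 0.1803])]
scene holder 0.87 [389.3, 218.0, 40.9, 40.5] 965 [406.2 238.1] ((407.794189453125, 234.67648315429688), (36.1378059387207, 38.56315994262695), 75.96376037597656) [array([0.4913, 0.1744]), array([0.5359, 0.1972])]
scene holder 0.44 [152.5, 135.6, 136.3, 53.9] 2818 [221.1 162. ] ((220.52349853515625, 161.54443359375), (49.302162170410156, 136.44869995117188), 88.7126693725586) [array([ 0.6907, -0.2738]), array([ 0.7133, -0.2018])]
```

View pics/top_crop1.png

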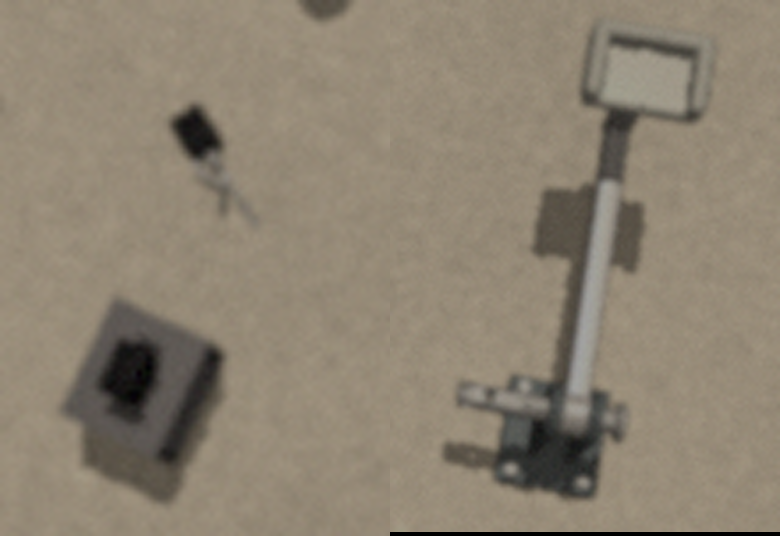

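View pics/scene_crop1.png

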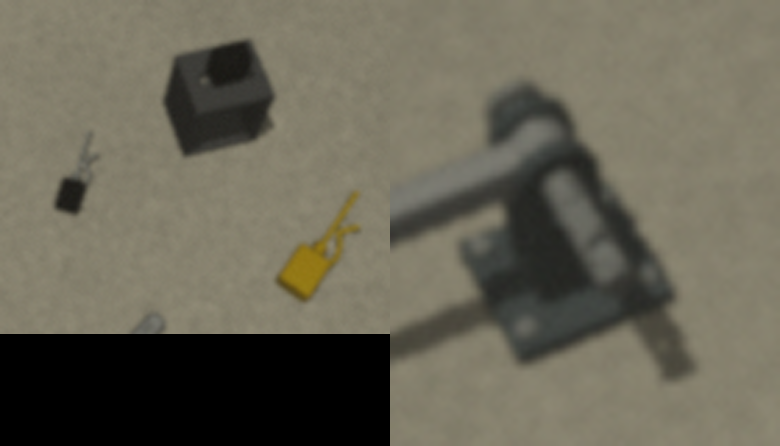

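The candidates are the black clip standing in the holder (top 257,245), the small black clip lying at (271,200), and the yellow clip at (208,240). The crop shows that the standing black one is larger than the lying black one, and the yellow one is excluded, so the clip in the holder is the one meant. I move over it for a wrist view.

>>> carry_out([
  [8.5,-39,-16,0,0],
  [8.5,-39,-16,0,0],
  [8.5,-39,-16,0,0],
  [8.5,-39,-16,0,0],
  [8.5,-39,-16,0,0],
  [8.5,-39,-16,0,0],
  [8.5,-39,-16,0,0],
  [8.5,-39,-16,0,0],
  [8.5,-39,-16,0,0],
  [8.5,-39,-16,0,0],
  [8.5,-39,-16,0,0],
  [8.5,-39,-16,0,0],
  [8.5,-39,-16,0,0],
  [8.5,-39,-16,0,0],
  [8.5,-39,-16,0,0],
  [8.5,-39,-16,0,0],
])

```text
time: 1.88
position: [0.502, 0.1819, 0.2315]
orientation: [0.0, 0.201, 0.98, 0.0]
wrist_force: [0.1, 0.7, -0.3]
width: 0.0853
```

```bash
python3 - <<'E'
from h import *
s=r.observe(); print(s["position"],s["orientation"],s["q"])
im=capture("wrist"); cv2.imwrite("pics/w1.png",im); K,T=cam("wrist",s)
np.save("w1T.npy",T)
for l in("clip","holder"):
    for d in finder.cut_out(l,"wrist")[:3]:
        ys,xs=np.nonzero(d["region"]); 
        if len(xs)<5: continue
        c=(xs.mean(),ys.mean());print(l,round(d["score"],2),d["extent"],np.round(c,1),cv2.minAreaRect(np.c_[xs,ys].astype(np.float32)),onz(c,.1,K,T)[:2])
E
```

```text
[0.502  0.1819 0.2315] [0.0001 0.2012 0.9796 0.0001] [ 0.128   0.3322  1.4706  0.0001  1.3385 -1.0377]
clip 0.9 [310.7, 171.3, 17.3, 32.7] [318.7 187.5] ((318.7607116699219, 187.32879638671875), (17.902568817138672, 30.12871551513672), 3.5763344764709473) [0.5011 0.18  ]
clip 0.61 [322.2, 239.5, 24.5, 19.5] [335.9 248.3] ((333.8076477050781, 247.53842163085938), (29.121761322021484, 13.312806129455566), 33.690067291259766) [0.5735 0.1696]
clip 0.61 [392.1, 105.3, 46.1, 71.3] [417.8 151.5] ((410.68145751953125, 139.58279418945312), (73.34418487548828, 22.50605010986328), 61.3895378112793) [0.5057 0.2848]
holder 0.82 [295.3, 145.1, 47.7, 66.1] [319.2 174.9] ((319.037109375, 177.18350219726562), (45.68010711669922, 63.02583312988281), 2.6025619506835938) [0.4891 0.1858]
```

View pics/w1.png

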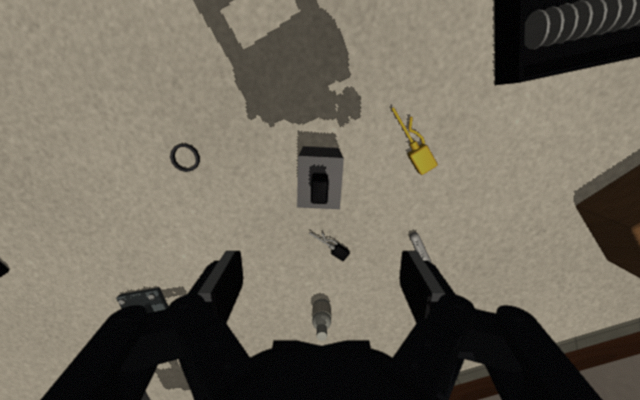

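```bash
python3 - <<'E'
from h import *
im=cv2.imread("pics/w1.png"); a=im[125:225,270:370]
cv2.imwrite("pics/w1c.png",cv2.resize(a,None,fx=6,fy=6,interpolation=cv2.INTER_CUBIC))
E
```

```text
(no output)
```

View pics/w1c.png

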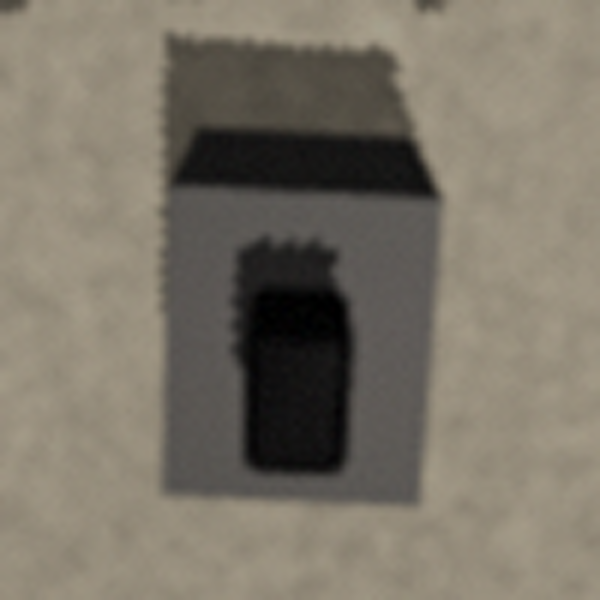

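The crop shows the holder top's corners at crop pixels (170,185), (440,197), (418,503) and (165,493). The grip's top face spans roughly (250,340) to (345,470).

```bash
python3 - <<'E'
from h import *
T=np.load("w1T.npy"); K,_=cam("top"); K=camera_params("wrist")["intrinsics"]
f=lambda p:np.array(p)/6+[269.6,124.6]
H=np.array([onz(f(p),.075,K,T) for p in[(170,185),(440,197),(418,503),(165,493)]])
G=np.array([onz(f(p),.109,K,T) for p in[(249,338),(350,338),(345,471),(246,469)]])
for n,A in(("H",H),("G",G)):
    e=lambda i,j:np.degrees(np.arctan2(*(A[j]-A[i])[1::-1]))
    print(n,A.mean(0),"long ang",e(3,0),e(2,1),"short",e(0,1),e(3,2),[np.linalg.norm(A[i]-A[(i+1)%4]) for i in range(4)])
s=r.observe(); TT=toolT(s); print(np.degrees(np.arctan2(TT[1,0],TT[0,0])))
g=np.append(G.mean(0)[:2],.078); print("tool shift cm",(np.linalg.inv(TT)@np.append(g,1))[:3]*100)
E
```

```text
H [0.5031 0.1797 0.075 ] long ang 154.329007428012 154.14269424910674 short 64.21161086197745 64.34743747047256 [np.float64(0.048862337382544384), np.float64(0.059363959577999774), np.float64(0.04866919923094963), np.float64(0.05947941763207425)]
G [0.5032 0.1797 0.109 ] long ang 154.85798493848802 155.1585705797803 short 66.77014915572776 65.53799858061788 [np.float64(0.016656265249337016), np.float64(0.023338509455377285), np.float64(0.01677060956713706), np.float64(0.022981449499843085)]
156.74029741270476
tool shift cm [-0.1443 -0.118  15.3452]
```

>>> carry_out([
  [5,-0.15,-0.12,3,2.4],
  [5,-0.15,-0.12,6,2.4],
  [5,-0.15,-0.12,9,2.4],
  [5,-0.15,-0.12,12,2.4],
  [5,-0.15,-0.12,14,2.4],
  [5,-0.15,-0.12,15.3,2.4],
  [5,-0.15,-0.12,15.3,2.4],
  [5,-0.15,-0.12,15.3,2.4],
])

```text
time: 2.7
position: [0.5034, 0.1793, 0.0784]
orientation: [-0.0, 0.222, 0.975, -0.0]
wrist_force: [0.2, 0.7, -0.2]
width: 0.0498
```

>>> carry_out([
  [0,0,0,0,0],
  [0,0,0,0,0],
  [0,0,0,0,0],
  [0,0,0,0,0],
  [0,0,0,0,0],
  [0,0,0,0,0],
  [0,0,0,0,0],
  [0,0,0,0,0],
])

```text
time: 3.37
position: [0.5041, 0.1793, 0.0795]
orientation: [0.001, 0.222, 0.975, 0.0]
wrist_force: [-0.2, 0.5, 5.3]
width: 0.0172
```

>>> carry_out([
  [0,0,0,-0.5,0],
  [0,0,0,-1.5,0],
  [0,0,0,-3,0],
  [0,0,0,-5,0],
  [0,0,0,-7,0],
  [0,0,0,-9,0],
  [0,0,0,-11,0],
  [0,0,0,-12,0],
  [0,0,0,-12,0],
])

```text
time: 4.12
position: [0.5043, 0.1793, 0.2008]
orientation: [0.002, 0.222, 0.975, 0.001]
wrist_force: [0.1, -0.1, -0.3]
width: 0.0168
```

```bash
python3 - <<'E'
from h import *
s=r.observe(); print(s["position"],s["q"])
im=capture("wrist"); cv2.imwrite("pics/w2.png",im)
t=capture("top"); cv2.imwrite("pics/t2.png",cv2.resize(t[160:300,200:360],None,fx=4,fy=4,interpolation=cv2.INTER_CUBIC))
sc=capture("scene"); cv2.imwrite("pics/s2.png",cv2.resize(sc[100:300,330:490],None,fx=3,fy=3,interpolation=cv2.INTER_CUBIC))
E
```

```text
[0.5043 0.1793 0.2008] [ 0.1226  0.3579  1.517   0.      1.2621 -0.9995]
```

View pics/w2.png

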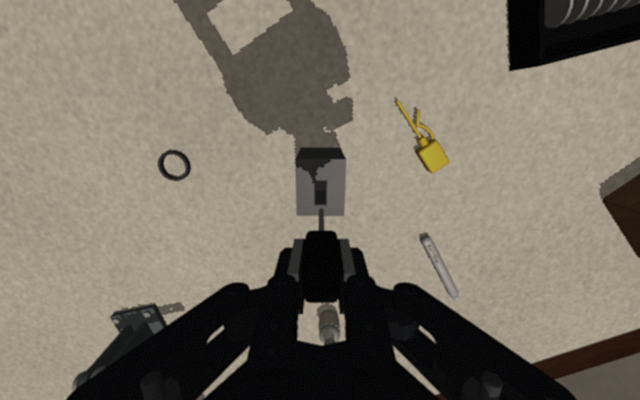

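View pics/s2.png

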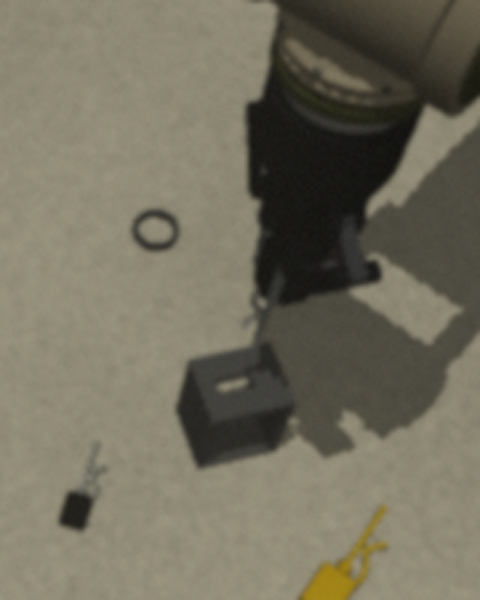

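The wrist picture shows the clip held in the jaws, with the leg at (321,207–232) above the empty holder slot. The scene crop shows the bow on the side away from the wrist camera, towards world −26°. Next I estimate the bracket's coarse pose.

```bash
python3 - <<'E'
from h import *
K,T=cam("top")
for n,p,z in(("free",(379.7,190.9),.085),("cross",(412.2,196.2),.09),("head",(425.5,198.5),.085),("armend",(433-8+7,113),.09),("cup",(432,101),.18),("basecorners",(391.5,216),.01),("b2",(416.5,219),.01)):
    print(n,onz(p,z,K,T))
s=r.observe();Kw,Tw=cam("wrist",s)
TT=toolT(s)
for z in(.055,.06,.065,.04,.02): print(z,proj((TT@np.array([0,0,z,1]))[:3],Kw,Tw))
im=cv2.imread("pics/w2.png"); cv2.imwrite("pics/w2c.png",cv2.resize(im[190:310,260:390],None,fx=5,fy=5,interpolation=cv2.INTER_CUBIC))
E
```

```text
free [ 0.6224 -0.1028  0.085 ]
cross [ 0.6071 -0.1753  0.09  ]
head [ 0.6019 -0.2062  0.085 ]
armend [ 0.8047 -0.2341  0.09  ]
cup [ 0.7981 -0.2136  0.18  ]
basecorners [ 0.5749 -0.1376  0.01  ]
b2 [ 0.5659 -0.1976  0.01  ]
0.055 [[320.6134 216.3351]]
0.06 [[320.6196 213.8789]]
0.065 [[320.6255 211.5272]]
0.04 [[320.5929 224.4052]]
0.02 [[320.5607 237.1472]]
```

View pics/w2c.png

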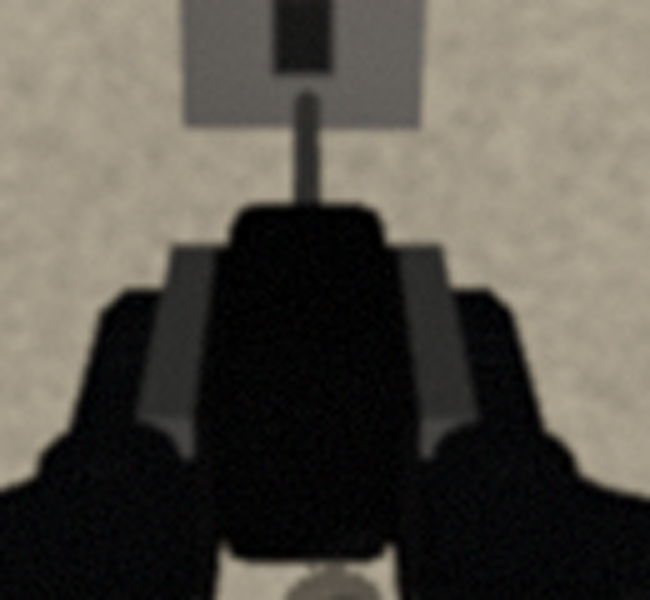

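The tip shows at about (321.4,208.4). Now I go above the estimated hole, about 5 cm over the pin, turning to the bracket's axis.

>>> carry_out([
  [0,-3,-3,0,-2],
  [0,-6,-6,0,-5],
  [0,-9,-9,0,-8],
  [0,-12,-12,0,-11],
  [0,-15,-15,0,-14.7],
  [0,-18,-18,0,-14.7],
  [0,-21,-20,0,-14.7],
  [0,-22.5,-21.5,0,-14.7],
  [0,-23.3,-22.2,0,-14.7],
  [0,-23.3,-22.2,0,-14.7],
  [0,-23.3,-22.2,0,-14.7],
  [0,-23.3,-22.2,0,-14.7],
])

```text
time: 5.27
position: [0.6167, -0.1202, 0.1981]
orientation: [-0.0, 0.095, 0.995, 0.0]
wrist_force: [-0.1, 0.1, -0.3]
width: 0.0172
```

```bash
python3 - <<'E'
from h import *
s=r.observe(); print(s["position"],s["orientation"],s["q"],s["wrist_force"],s["width"])
im=capture("wrist"); cv2.imwrite("pics/w3.png",im); K,T=cam("wrist",s); np.save("w3T.npy",T)
a=im[120:240,250:410]; cv2.imwrite("pics/w3c.png",cv2.resize(a,None,fx=5,fy=5,interpolation=cv2.INTER_CUBIC))
E
```

```text
[ 0.6167 -0.1202  0.1981] [-0.0004  0.0952  0.9955  0.0003] [-0.3787  0.568   1.2046  0.0003  1.3699 -1.759 ] [-0.1011  0.1015 -0.3405] 0.01721660190374751
```

View pics/w3.png

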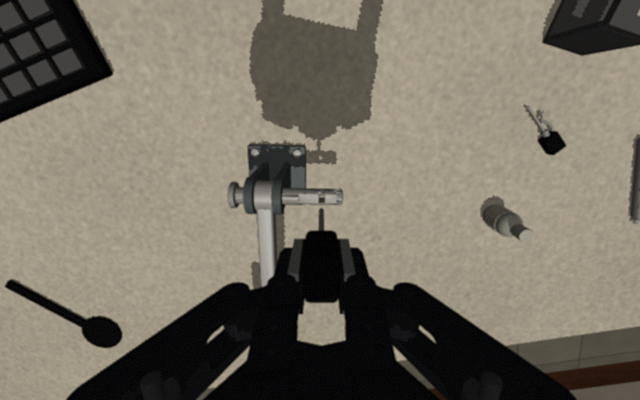

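View pics/w3c.png

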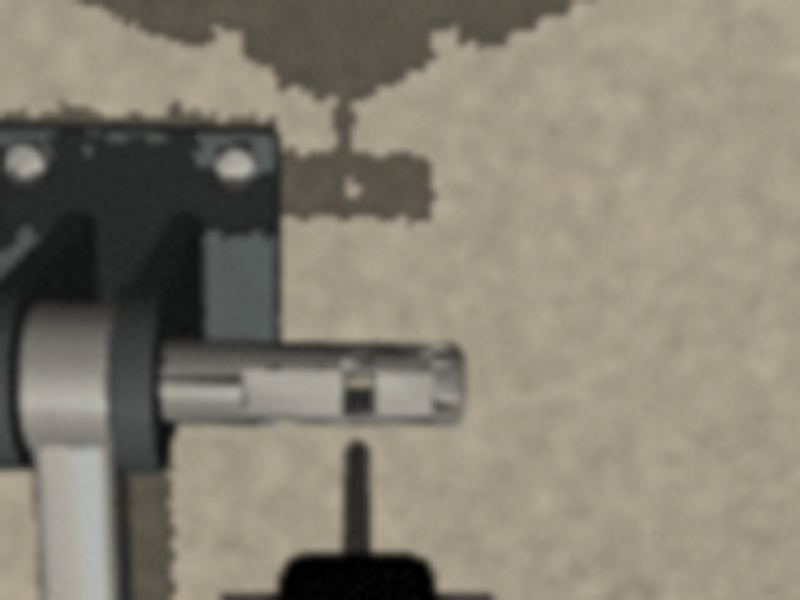

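The hole is clearly visible at wrist pixel (321.4,198.2), a dark band with light passing through it, and the tip is at about (321.0,208.2). The pin lies horizontal in the picture, so the yaw is good. Now I compute the offset.

```bash
python3 - <<'E'
from h import *
s=r.observe(); K,T=cam("wrist",s); TT=toolT(s)
inv=np.linalg.inv(TT)
c=lambda p:np.array(p)/5+[249.6,119.6]
for nm,p in(("hole",(359,393)),("hole_lo",(359,412)),("hole_hi",(359,375)),("end",(460,385))):
    w=onz(c(p),.092,K,T); print(nm,c(p),w,"tool",(inv@np.append(w,1))[:3]*1000)
for zt in(.0555,.0575,.0595):
    w=onz(c((357,441)),s["position"][2]-zt,K,T); print("tipfront",(inv@np.append(w,1))[:3]*1000)
E
```

```text
hole [321.4 198.2] [ 0.6198 -0.12    0.092 ] tool [ -2.9337   0.7096 106.3672]
hole_lo [321.4 202. ] [ 0.6236 -0.1207  0.092 ] tool [ -6.7618   0.7109 106.3659]
hole_hi [321.4 194.6] [ 0.6163 -0.1193  0.092 ] tool [  0.6604   0.7085 106.3684]
end [341.6 196.6] [ 0.6219 -0.1009  0.092 ] tool [ -1.3387  19.8342 106.3724]
tipfront [ 6.7656  0.315  55.5023]
tipfront [ 6.0013  0.3156 57.5021]
tipfront [ 5.237   0.3161 59.5018]
```

```bash
python3 - <<'E'
from h import *
s=r.observe(); K,T=cam("wrist",s); TT=toolT(s)
P=lambda x,y,z:np.round(proj((TT@np.array([x,y,z,1]))[:3],K,T)[0],1)
for o in(.0025,.0045,.0065,.0085):
    for dx in(0,.002):
        print(o,dx,"under front",P(.013+dx,-.009,o),P(.013+dx,.009,o),"top front",P(.013+dx,-.009,o-.034),P(.013+dx,.009,o-.034),"top back",P(-.013+dx,-.009,o-.034),P(-.013+dx,.009,o-.034),"tip",P(.002+dx,0,o+.062),"shoulderbottom",P(dx+.005,0,o+.01))
im=cv2.imread("pics/w3.png").astype(float)
a=np.clip(im[200:320,260:390]*3,0,255).astype(np.uint8)
cv2.imwrite("pics/w3d.png",cv2.resize(a,None,fx=5,fy=5,interpolation=cv2.INTER_CUBIC))
E
```

```text
0.0025 0 under front [304.8 230.6] [336.1 230.6] top front [300.8 262.9] [340.  262.9] top back [302.  309.2] [338.8 309.2] tip [320.6 209.4] shoulderbottom [320.5 235.3]
0.0025 0.002 under front [304.8 227.4] [336.2 227.4] top front [300.7 259. ] [340.1 259. ] top back [301.9 305.9] [338.9 305.8] tip [320.6 207. ] shoulderbottom [320.5 232.4]
0.0045 0 under front [305.  229.1] [336.  229.1] top front [301.  260.5] [339.7 260.5] top back [302.3 306.4] [338.6 306.4] tip [320.6 208.5] shoulderbottom [320.5 233.9]
0.0045 0.002 under front [305. 226.] [336. 226.] top front [300.9 256.7] [339.8 256.7] top back [302.2 303. ] [338.7 303. ] tip [320.6 206.1] shoulderbottom [320.5 231. ]
0.0065 0 under front [305.2 227.6] [335.8 227.6] top front [301.3 258.2] [339.4 258.2] top back [302.5 303.6] [338.3 303.6] tip [320.6 207.6] shoulderbottom [320.5 232.5]
0.0065 0.002 under front [305.1 224.5] [335.8 224.5] top front [301.2 254.5] [339.5 254.5] top back [302.4 300.3] [338.4 300.3] tip [320.6 205.3] shoulderbottom [320.5 229.6]
0.0085 0 under front [305.4 226.2] [335.6 226.2] top front [301.6 256. ] [339.2 256. ] top back [302.8 300.9] [338.1 300.9] tip [320.6 206.7] shoulderbottom [320.5 231.1]
0.0085 0.002 under front [305.3 223.1] [335.7 223.1] top front [301.5 252.3] [339.3 252.3] top back [302.7 297.7] [338.2 297.6] tip [320.6 204.4] shoulderbottom [320.5 228.2]
```

View pics/w3d.png

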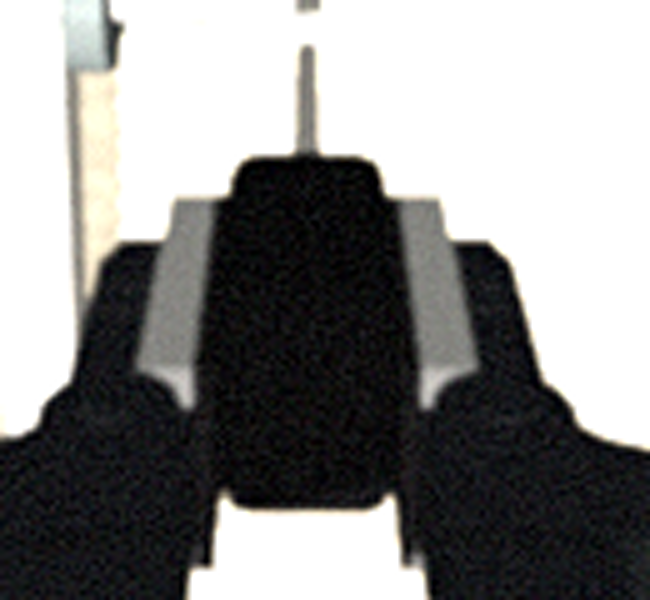

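The tip is consistent with the nominal grasp: with the clip's origin 4.5 mm below the TCP it projects to v≈208.5, and I observe 208.2. The hole lies at tool (−2.9, +0.7) mm. I go down to about 6 mm above the flat and look again.

>>> carry_out([
  [0,-0.3,0.05,0.8,0],
  [0,-0.3,0.05,1.8,0],
  [0,-0.3,0.05,2.7,0],
  [0,-0.3,0.05,3.2,0],
  [0,-0.3,0.05,3.3,0],
  [0,-0.3,0.05,3.3,0],
  [0,-0.3,0.05,3.3,0],
])

```text
time: 5.9
position: [0.6203, -0.122, 0.1655]
orientation: [0.0, 0.096, 0.995, -0.0]
wrist_force: [-0.1, 0.0, -0.7]
width: 0.0168
```

```bash
python3 - <<'E'
from h import *
s=r.observe(); print(s["position"],s["orientation"],s["wrist_force"])
im=capture("wrist"); cv2.imwrite("pics/w4.png",im); K,T=cam("wrist",s);TT=toolT(s)
a=im[150:250,270:390]; cv2.imwrite("pics/w4c.png",cv2.resize(a,None,fx=6,fy=6,interpolation=cv2.INTER_CUBIC))
print("tip exp",proj((TT@np.array([.002,0,.0665,1]))[:3],K,T))
sc=capture("scene"); cv2.imwrite("pics/s4.png",cv2.resize(sc[100:220,200:340],None,fx=5,fy=5,interpolation=cv2.INTER_CUBIC))
E
```

```text
[ 0.6203 -0.122   0.1655] [ 0.0002  0.0959  0.9954 -0.0001] [-0.0575  0.0424 -0.7074]
tip exp [[320.6057 208.4529]]
```

View pics/w4c.png

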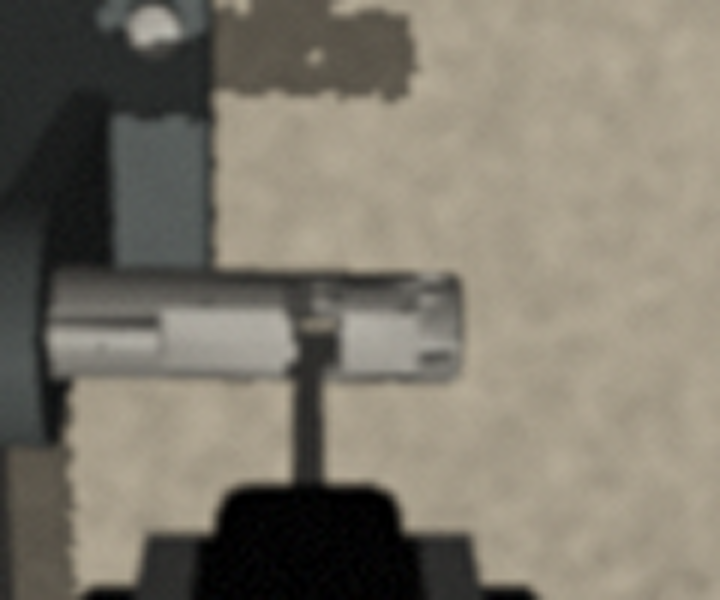

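View pics/s4.png

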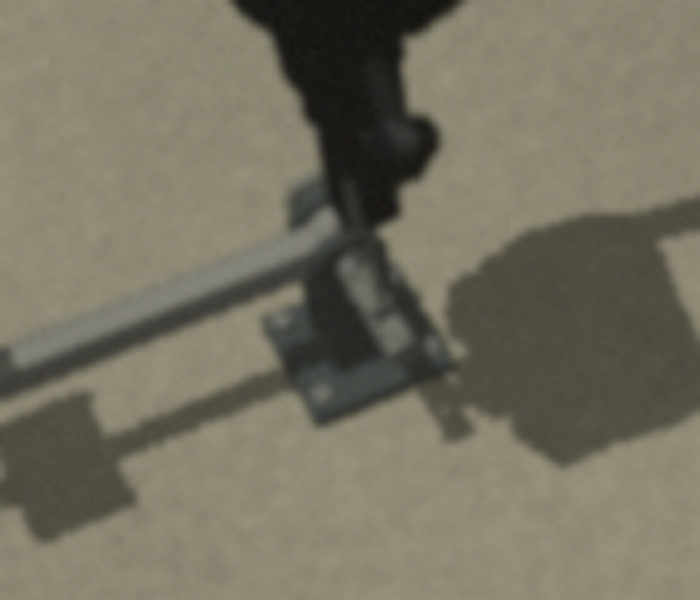

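```bash
python3 - <<'E'
from h import *
s=r.observe(); K,T=cam("wrist",s); TT=toolT(s); inv=np.linalg.inv(TT)
c=lambda p:np.array(p)/6+[269.6,149.6]
print("under tip",proj((TT@np.array([0,0,s["position"][2]-.092,1]))[:3],K,T))
for nm,p in(("hole",(320,343)),("flat far",(260,308)),("flat near",(260,376)),("flat far2",(390,308)),("flat near2",(390,372)),("pin end",(460,325)),("leg",(310,400))):
    w=onz(c(p),.092,K,T); print(nm,c(p),w,"tool",(inv@np.append(w,1))[:3]*1000)
im=cv2.imread("pics/w4.png");a=im[195:220,305:345]; cv2.imwrite("pics/w4e.png",cv2.resize(np.clip(a*1.5,0,255).astype(np.uint8),None,fx=20,fy=20,interpolation=cv2.INTER_NEAREST))
E
```

```text
under tip [[320.6161 207.5504]]
hole [322.9333 206.7667] [ 0.6201 -0.1201  0.092 ] tool [ 0.698   1.9306 73.7883]
flat far [312.9333 200.9333] [ 0.6135 -0.1272  0.092 ] tool [ 5.8554 -6.3506 73.7851]
flat near [312.9333 212.2667] [ 0.6234 -0.1293  0.092 ] tool [-4.2304 -6.4461 73.7944]
flat far2 [334.6    200.9333] [ 0.6169 -0.1097  0.092 ] tool [ 5.8521 11.5685 73.7819]
flat near2 [334.6 211.6] [ 0.6262 -0.1113  0.092 ] tool [-3.6325 11.7165 73.7905]
pin end [346.2667 203.7667] [ 0.6212 -0.1006  0.092 ] tool [ 3.3554 21.2897 73.7824]
leg [321.2667 216.2667] [ 0.6283 -0.1231  0.092 ] tool [-7.8596  0.5438 73.7964]
```

View pics/w4e.png

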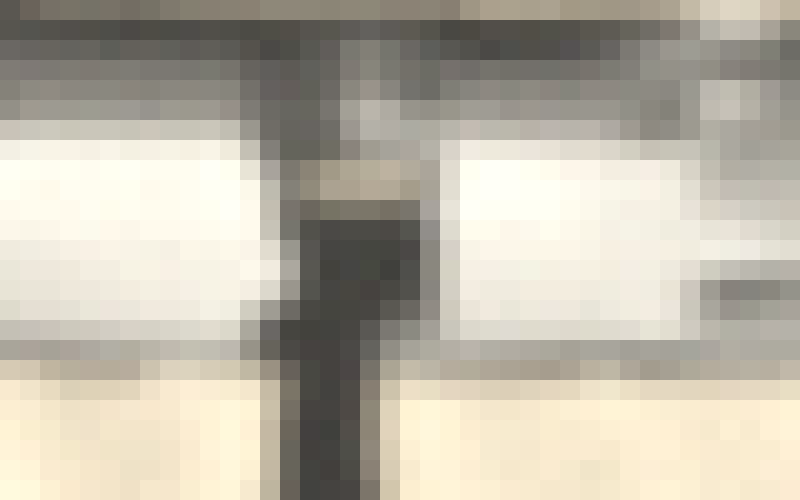

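The crop shows the hole centre at px (322.5,206.3) and the leg's centre at 321.0, so the hole is about 1.3 mm along tool +y. In x the pin's silhouette agrees with the tip within 0.5 mm. I correct y and feel down carefully.

>>> carry_out([
  [0,0,0.13,0.1,0],
  [0,0,0.13,0.3,0],
  [0,0,0.13,0.5,0],
  [0,0,0.13,0.6,0],
  [0,0,0.13,0.7,0],
  [0,0,0.13,0.75,0],
  [0,0,0.13,0.8,0],
  [0,0,0.13,0.8,0],
])

```text
time: 6.67
position: [0.6204, -0.1207, 0.1572]
orientation: [-0.0, 0.096, 0.995, 0.0]
wrist_force: [-1.0, 0.1, -0.6]
width: 0.0175
```

>>> carry_out([
  [0,0,0,0.05,0],
  [0,0,0,0.1,0],
  [0,0,0,0.15,0],
  [0,0,0,0.2,0],
  [0,0,0,0.2,0],
])

```text
time: 7.08
position: [0.6204, -0.1207, 0.1552]
orientation: [-0.0, 0.096, 0.995, 0.0]
wrist_force: [-0.1, -0.7, -0.9]
width: 0.0173
```

>>> carry_out([
  [0,0,0,0.07,0],
  [0,0,0,0.14,0],
  [0,0,0,0.21,0],
  [0,0,0,0.28,0],
  [0,0,0,0.35,0],
  [0,0,0,0.4,0],
  [0,0,0,0.4,0],
])

```text
time: 7.67
position: [0.6204, -0.1207, 0.1511]
orientation: [-0.0, 0.096, 0.995, 0.0]
wrist_force: [0.5, 0.7, -0.3]
width: 0.0174
```

```bash
python3 - <<'E'
from h import *
s=r.observe(); print(s["position"],s["wrist_force"],s["moment"])
im=capture("wrist"); a=im[170:250,280:390]; cv2.imwrite("pics/w5c.png",cv2.resize(a,None,fx=7,fy=7,interpolation=cv2.INTER_CUBIC))
E
```

```text
[ 0.6204 -0.1207  0.1511] [ 0.4927  0.703  -0.2853] [-0.0423  0.0228  0.0436]
```

View pics/w5c.png

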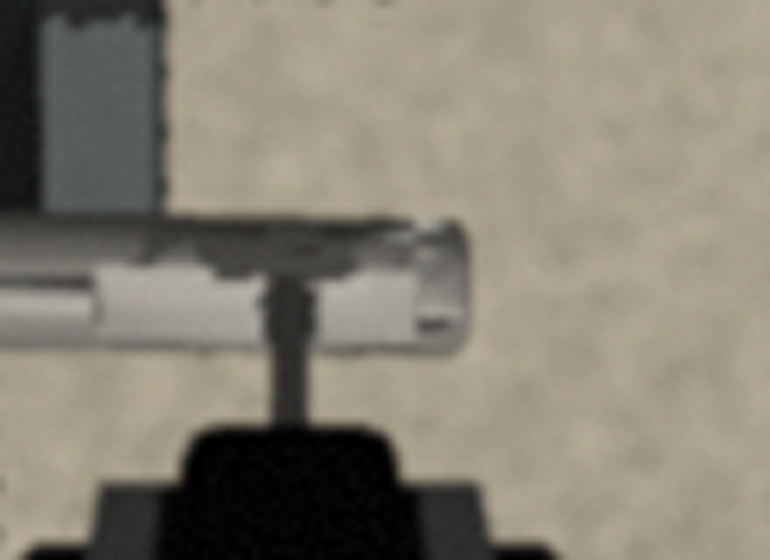

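The leg goes into the hole, centred at crop col 290, with no force. I continue down, slowly through the bow stage.

>>> carry_out([
  [0,0,0,0.1,0],
  [0,0,0,0.2,0],
  [0,0,0,0.35,0],
  [0,0,0,0.5,0],
  [0,0,0,0.65,0],
  [0,0,0,0.8,0],
  [0,0,0,0.95,0],
  [0,0,0,1.1,0],
  [0,0,0,1.2,0],
  [0,0,0,1.2,0],
])

```text
time: 8.55
position: [0.6204, -0.1207, 0.139]
orientation: [-0.0, 0.096, 0.995, 0.0]
wrist_force: [1.1, 0.6, -0.8]
width: 0.0171
```

>>> carry_out([
  [0,0,0,0.1,0],
  [0,0,0,0.2,0],
  [0,0,0,0.3,0],
  [0,0,0,0.4,0],
  [0,0,0,0.5,0],
  [0,0,0,0.6,0],
  [0,0,0,0.7,0],
  [0,0,0,0.8,0],
  [0,0,0,0.8,0],
])

```text
time: 9.3
position: [0.6203, -0.1207, 0.131]
orientation: [-0.0, 0.096, 0.995, 0.0]
wrist_force: [1.0, -0.4, -0.8]
width: 0.017
```

>>> carry_out([
  [0,0,0,0.07,0],
  [0,0,0,0.14,0],
  [0,0,0,0.21,0],
  [0,0,0,0.28,0],
  [0,0,0,0.35,0],
  [0,0,0,0.42,0],
  [0,0,0,0.5,0],
  [0,0,0,0.5,0],
])

```text
time: 9.97
position: [0.6204, -0.1207, 0.1261]
orientation: [-0.0, 0.096, 0.995, 0.0]
wrist_force: [0.0, 1.0, -1.0]
width: 0.017
```

>>> carry_out([
  [0,0,0,0.06,0],
  [0,0,0,0.12,0],
  [0,0,0,0.18,0],
  [0,0,0,0.24,0],
  [0,0,0,0.3,0],
  [0,0,0,0.36,0],
  [0,0,0,0.4,0],
  [0,0,0,0.4,0],
])

```text
time: 10.63
position: [0.6212, -0.121, 0.1232]
orientation: [0.001, 0.096, 0.995, -0.0]
wrist_force: [2.5, -0.8, 6.3]
width: 0.0171
```

>>> carry_out([
  [0,0,0,0.05,0],
  [0,0,0,0.1,0],
  [0,0,0,0.15,0],
  [0,0,0,0.2,0],
  [0,0,0,0.25,0],
  [0,0,0,0.3,0],
  [0,0,0,0.3,0],
])

```text
time: 11.22
position: [0.6212, -0.121, 0.1203]
orientation: [0.001, 0.096, 0.995, -0.0]
wrist_force: [2.7, -1.1, 5.5]
width: 0.017
```

>>> carry_out([
  [0,0,0,0.05,0],
  [0,0,0,0.1,0],
  [0,0,0,0.15,0],
  [0,0,0,0.2,0],
  [0,0,0,0.25,0],
  [0,0,0,0.3,0],
  [0,0,0,0.35,0],
  [0,0,0,0.4,0],
  [0,0,0,0.4,0],
])

```text
time: 11.97
position: [0.621, -0.1209, 0.1153]
orientation: [0.001, 0.096, 0.995, -0.0]
wrist_force: [5.7, -1.1, 1.3]
width: 0.0172
```

>>> carry_out([
  [0,0,0,0.05,0],
  [0,0,0,0.1,0],
  [0,0,0,0.15,0],
  [0,0,0,0.2,0],
  [0,0,0,0.25,0],
  [0,0,0,0.3,0],
  [0,0,0,0.35,0],
  [0,0,0,0.4,0],
  [0,0,0,0.45,0],
  [0,0,0,0.5,0],
  [0,0,0,0.5,0],
])

```text
time: 12.88
position: [0.6203, -0.1206, 0.1098]
orientation: [-0.0, 0.096, 0.995, 0.0]
wrist_force: [5.9, -0.9, -2.7]
width: 0.0174
```

>>> carry_out([
  [0,0,0,0.05,0],
  [0,0,0,0.1,0],
  [0,0,0,0.15,0],
  [0,0,0,0.2,0],
  [0,0,0,0.25,0],
  [0,0,0,0.25,0],
])

```text
time: 13.38
position: [0.6202, -0.1206, 0.1075]
orientation: [-0.0, 0.096, 0.995, 0.0]
wrist_force: [3.4, -0.7, -1.7]
width: 0.0169
```

>>> carry_out([
  [0,0,0,0.04,0],
  [0,0,0,0.08,0],
  [0,0,0,0.12,0],
  [0,0,0,0.15,0],
  [0,0,0,0.15,0],
])

```text
time: 13.8
position: [0.6204, -0.1207, 0.1064]
orientation: [-0.0, 0.096, 0.995, -0.0]
wrist_force: [1.9, 0.3, 0.6]
width: 0.0167
```

>>> carry_out([
  [0,0,0,0.03,0],
  [0,0,0,0.06,0],
  [0,0,0,0.1,0],
  [0,0,0,0.1,0],
  [0,0,0,0.1,0],
])

```text
time: 14.22
position: [0.6205, -0.1207, 0.1062]
orientation: [0.0, 0.096, 0.995, -0.0]
wrist_force: [-0.5, 0.2, 7.4]
width: 0.0169
```

It hit a hard stop at TCP z 0.1062, which puts the origin at about 0.1017. I check by picture before letting go.

```bash
python3 - <<'E'
from h import *
im=capture("wrist"); a=im[170:260,270:390]; cv2.imwrite("pics/w6c.png",cv2.resize(a,None,fx=6,fy=6,interpolation=cv2.INTER_CUBIC))
sc=capture("scene"); cv2.imwrite("pics/s6.png",cv2.resize(sc[120:220,220:340],None,fx=6,fy=6,interpolation=cv2.INTER_CUBIC))
E
```

```text
(no output)
```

View pics/w6c.png

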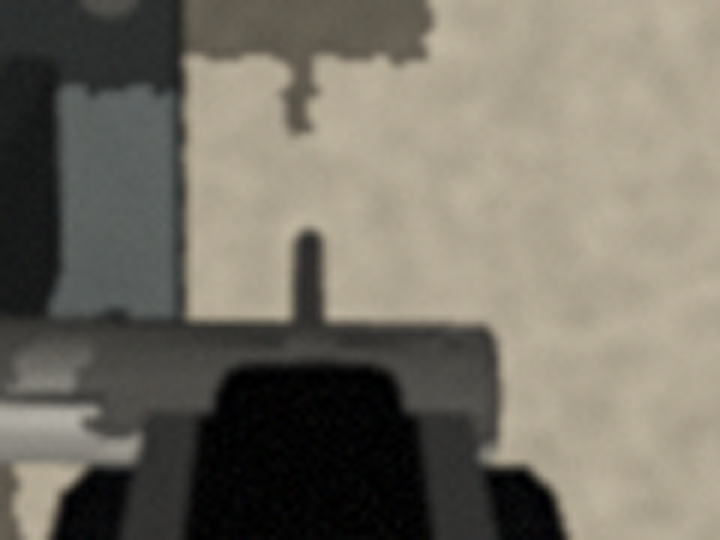

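View pics/s6.png

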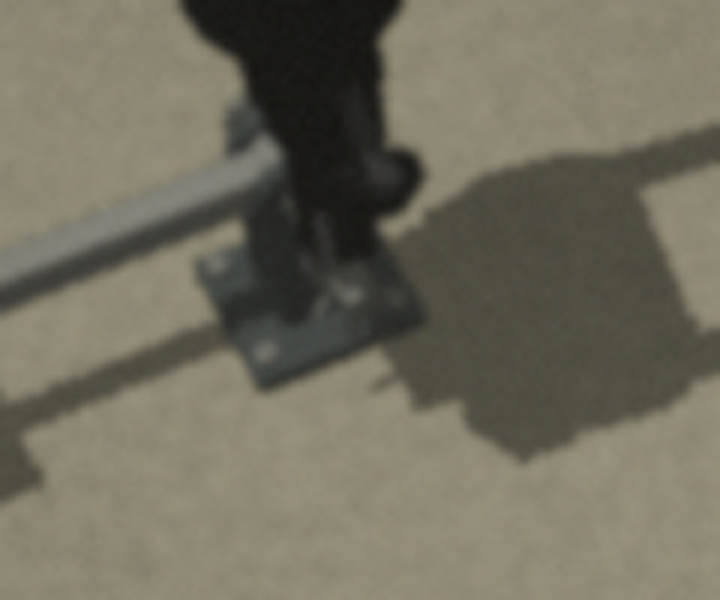

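The leg's tip emerges beyond and below the pin at crop (308,235), with its shadow below. I relieve the preload, open and retreat upward.

>>> carry_out([
  [0,0,0,-0.06,0],
  [0,0,0,-0.06,0],
  [3.6,0,0,-0.06,0],
  [3.6,0,0,-0.06,0],
  [3.6,0,0,-0.06,0],
  [3.6,0,0,-0.06,0],
  [3.6,0,0,-0.06,0],
  [3.6,0,0,-0.06,0],
])

```text
time: 14.98
position: [0.6204, -0.1207, 0.1057]
orientation: [-0.0, 0.096, 0.995, 0.0]
wrist_force: [-0.6, 0.0, 0.4]
width: 0.0358
```

>>> carry_out([
  [3.6,0,0,-0.5,0],
  [3.6,0,0,-1.5,0],
  [3.6,0,0,-3,0],
  [3.6,0,0,-5,0],
  [3.6,0,0,-7,0],
  [3.6,0,0,-9,0],
  [3.6,3,0,-10,0],
  [3.6,7,0,-10,0],
  [3.6,10,0,-10,0],
  [3.6,12,0,-10,0],
  [3.6,12,0,-10,0],
  [3.6,12,0,-10,0],
])

```text
time: 15.98
position: [0.5027, -0.0979, 0.2074]
orientation: [0.001, 0.096, 0.995, -0.0]
wrist_force: [0.9, -0.8, 0.9]
width: 0.0358
```

```bash
python3 - <<'E'
from h import *
s=r.observe(); print(s["time"],s["position"],s["wrist_force"])
im=capture("wrist"); cv2.imwrite("pics/w7.png",im)
t=capture("top"); 
sc=capture("scene"); 
a=[cv2.resize(sc[110:220,210:310],(400,440),interpolation=cv2.INTER_CUBIC),cv2.resize(t[150:240,360:442],(400,440),interpolation=cv2.INTER_CUBIC)]
cv2.imwrite("pics/st7.png",cv2.hconcat(a))
# clip pose check
K,T=cam("wrist",s)
for d in finder.cut_out("clip","wrist")[:3]: print(d["score"],d["extent"])
E
```

```text
15.9833 [ 0.5027 -0.0979  0.2074] [ 0.8787 -0.8128  0.8602]
0.76 [312.0, 267.9, 18.4, 64.6]
0.68 [500.5, 199.0, 34.3, 38.7]
```

View pics/w7.png

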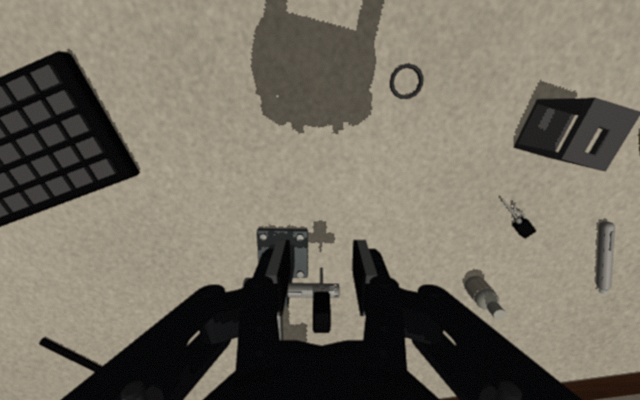

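View pics/st7.png

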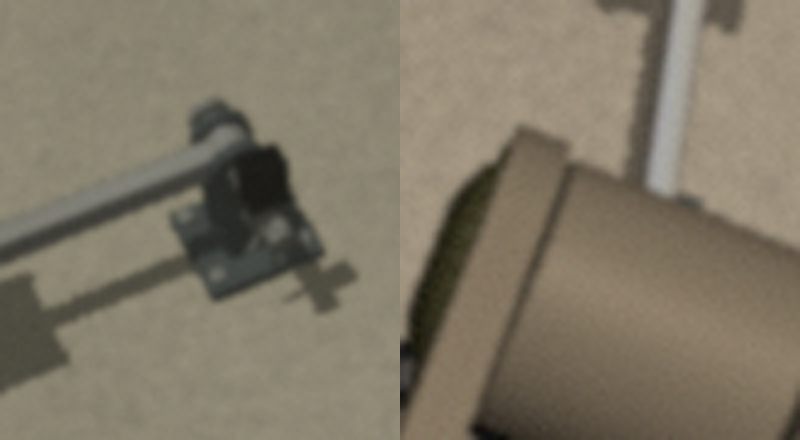

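```bash
python3 - <<'E'
from h import *
s=r.observe(); K,T=cam("wrist",s)
a=np.radians(-11.0); X=np.array([np.cos(a),np.sin(a),0]); Y=np.array([-np.sin(a),np.cos(a),0]); Z=np.array([0,0,1.])
im=cv2.imread("pics/w7.png"); f=6; ox,oy=270,245
b=cv2.resize(im[oy:oy+95,ox:ox+110],None,fx=f,fy=f,interpolation=cv2.INTER_CUBIC)
O=np.array([.6204,-.1207,.102])
pts={}
for x in(-13,13):
  for y in(-9,9):
    for z in(0,34): pts[x,y,z]=O+(x*X+y*Y+z*Z)/1000
pts["tip"]=O-.062*Z; 
for k,p in pts.items():
    q=proj(p,K,T)[0]; u=((q-[ox-.4,oy-.4])*f).astype(int); cv2.circle(b,tuple(map(int,u)),3,(0,0,255),-1)
cv2.imwrite("pics/w7c.png",np.clip(b.astype(int)*2,0,255).astype(np.uint8))
E
```

```text
(no output)
```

View pics/w7c.png

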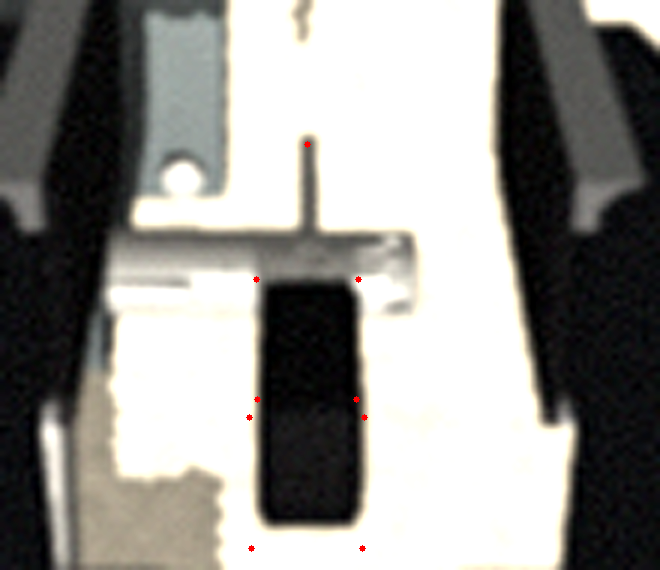

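The clip model projected for the home pose matches the tip (307,143 in the crop) and the lower grip edges. The clip is upright and square to the pin, and the robot is clear, so I hand in.

```bash
python3 - <<'E'
from h import *
print(order.close_job(), r.observe()["time"])
E
```

```text
the job is handed in; nothing more can be done
the job is handed in; nothing more can be done
```

The R-clip is through the pin's cross hole, and every check I could make says it is fully home. The job was handed in at about 16.2 s on the robot's clock.

- **Clip:** I took the black clip standing in the holder. The smaller black clip and the yellow one were left alone.
- **Finding the hole:** The wrist camera showed the hole. I lowered the tip onto it with small checked steps, and it went in on the first try, so no feeling along the flat was needed.
- **Push:** The highest upward force I read was 6.3 N as the bow rode over the pin, falling to about zero once it had passed. It then met a hard stop at 7.4 N with the clip's origin at about 102 mm.
- **After letting go:** I backed the arm off. The wrist picture shows the clip upright, square to the pin, with the leg out below it. The other things on the table looked undisturbed.

Two limits on these checks:
- **Grip's top edge:** In the final picture it sat about 4 pixels off my projected outline. The offset was the same while the clip was held, so I put it down to rounded edges or calibration.
- **Bow:** I did not see the spring-back under the pin directly. I inferred it from the force drop and the final height.

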